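# Clear the gluing jig and hold its sprung clamp shut on the block

### The job

Use the yellow scraper, not the gripper's fingers, to sweep the three brown wood chips off the jig's bed onto the bench, then stand the scraper upright on the bench. Then push the red handle of the sprung clamp towards the grey block until the red pointer stands inside the yellow band, so that the rubber pad presses the block against its stop, and keep it there: the program finishes while still holding the handle, because the clamp springs back when let go. Leave the tin, the jar and the finished blocks where they are.

Things in the scene. Friction and masses are not known exactly. Their poses are not given: they have to be found in the camera images.
- jig: Fixed gluing jig: flat aluminium bed 160 (its x) x 280 (its y) x 16 mm. Origin: centre of the bed's underside, on the bench; bed top at z = 16 mm. Both x edges are open (sweep off either; +x is away from the robot). Sprung clamp at its -y end, blue stop and grey block at its +y end. Clear bed between pad and block while the clamp is back: y = -61 to +59 mm. The dark line is a flush slot.
- clamp (a joint): Travel (m) of the clamp's steel carriage along the jig's +y: 0 = sprung fully back (start), 0.150 = hard stop. The return spring pulls it back with 2 N + 40 N/m. Pointer inside the yellow band: 0.125 to 0.139 (middle 0.132). The pad meets the block at about 0.120; from there the pad's springs add 450 N/m (about 13 N in all at mid-band).
- handle_top (a point): Centre of the top of the clamp's red handle, an upright bar 44 mm (jig x) x 16 mm (jig y) x 52 mm high on the 12 mm high carriage (60 x 50 mm): its top is 80 mm above the bench. It moves with the carriage; at travel 0 it is at jig x = 0, y = -114 mm.
- pointer (a point): Tip of the red pointer that sticks out of the carriage to the jig's -x side, 74 mm from its centreline, at the handle's y, 22 mm above the bench.
- band (a point): Centre of the yellow band painted flat on the bed (z = 16 mm), 30 (jig x) x 14 mm (jig y) between two black lines, at jig x = -62, y = 18 mm. The pointer must stand above it.
- pad: Black rubber pad 50 (jig x) x 10 (jig y) x 24 mm on two springs in front of the carriage; it can be pressed back 23 mm. Origin: middle of its lower side, on the bed; its face is 5 mm further along the jig's +y, and 53 mm ahead of the handle's centre when sprung out.
- block: Grey block 60 x 60 x 30 mm with an orange round inset, 90 g, loose in the jig's nest: a blue stop 36 mm above the bed behind it (jig y = 120 to 140 mm) and two lips 10 mm high beside it (jig |x| = 32 to 40, y = 65 to 120 mm). Origin: centre of its underside, on the bed at jig x = 0, y = 89 mm.
- scraper: Scraper block, 180 g or so, standing on the bench: yellow foot 34 (its x) x 90 (its y) x 30 mm high, and on its middle a black square handle 26 x 26 mm from 30 to 82 mm above its underside. Origin: centre of its underside; z up.
- chip1: Loose brown wood chip 28 x 22 x 16 mm, 10 g, lying on the jig's bed between pad and block. Origin: its centre (24 mm above the bench at the start); any yaw.
- chip2: Loose brown wood chip 28 x 22 x 16 mm, 10 g, lying on the jig's bed between pad and block. Origin: its centre (24 mm above the bench at the start); any yaw.
- chip3: Loose brown wood chip 28 x 22 x 16 mm, 10 g, lying on the jig's bed between pad and block. Origin: its centre (24 mm above the bench at the start); any yaw.
- tin: Paint tin, radius 52 mm, 120 mm high, bystander. Origin: centre of its underside.
- jar: Glass jar, radius 32 mm, 90 mm high, bystander. Origin: centre of its underside.
- finished1: Finished grey block 60 x 60 x 30 mm on the bench beyond the jig, bystander. Origin: centre of its underside.
- finished2: Finished grey block 60 x 60 x 30 mm on the bench left of the jig, bystander. Origin: centre of its underside.
Not all that is in view belongs to the job. Of the things shaped like the scraper, the yellow one is meant.

How it is judged:
By the outcome, as a careful person would: the job done as asked, in the order asked, and still so for the second after the job is handed in, while the arm keeps its last pose, push and grip.
It also fails if it takes over 61 s, if anything falls off the work surface, if the arm or the gripper's body presses on something with over 40 N, if the wrist force passes 120 N, or if a joint passes its speed limit or range.

### The arm

A 7-joint arm with a two-finger parallel gripper is mounted at the origin on the work surface. World frame = base frame: x ahead of the robot, y to its left, z up, the work surface at z = 0. Lengths are in m, angles in degrees, forces in N, time in s.
With the tool pointing down it reaches from about 0.4 to 0.85 m from the base axis. Payload 4.5 kg.
Tool frame: the origin (TCP) lies at the very end of the fingers, on their centre line; the grasp point (between the pads) lies 19 mm behind it; z points along the fingers, y is the direction in which the jaws open and shut (so a half turn about z gives the same grasp; the last joint's range is limited). The gripper opens to 85 mm and grips with 20 to 120 N. Pads are 22 mm wide; open, the fingers measure 114 mm over their backs; the gripper's body (76 mm by 85 mm) begins 54 mm behind the grasp point. The pads swing forward as they close: fully open they stand 13 mm farther back than shut.
Start: joints at [72.697, 39.483, -11.15, 89.685, 9.013, 51.709, -12.324], TCP at [0.206, -0.59, 0.231] pointing down, gripper open.
Joint ranges: [-172.22, 172.22], [-26.19, 119.32], [-84.43, 86.54], [7.71, 146.69], [-57.33, 237.33], [2.42, 119.75], [-152.13, 152.13]. Speed limits (degrees/s): [147.25, 147.25, 180, 180, 180, 180, 180].

### API

Orientations are given as [roll, pitch, yaw] about the fixed x, y, z axes, in that order (R = Rz(yaw) Ry(pitch) Rx(roll)).
In Python, from rig import ctrl gives the robot as it stands.
- The arm moves only by the tool drive_tool, never from a script. Its argument "targets" is one flat list of numbers, 7 for each row, row after row: the turn, a rotation vector about the world's x, y, z scaled (see below), then the shift along the world's x, y, z scaled (see below), then the closure, from -1 (fully open) to 1 (shut), so that 0 is half open. In form: [rx, ry, rz, tx, ty, tz, jaw, rx, ry, rz, tx, ty, tz, jaw, ...]. A call has 1 to 12 rows; each row shifts and turns the commanded pose from where the row before left it; what a row does not reach is not made up. The controller multiplies each number of a shift by 0.2 m and each number of a turn by pi rad. A row lasts 1/10 s, in which the tool goes at most 50 mm and 8.59 degrees, less where a joint would pass 70% of its speed; a pose out of reach is approached as far as the arm can. A call with a number of a shift or a turn outside -1 to 1 is refused whole. A call with a gripper value outside its range is refused whole. The fingers move at their own pace and stop on an object; "force" is the grip in N (left out, the last holds). Time passes only in rows, so rows that do not move let the fingers close. It gives the time, the measured TCP pose, the force and the opening at its end, in the units of the state.
- ctrl.read_state(): the state, without advancing time (a new reading comes with each control period).
- ctrl.capture(name): name is "scene" or "top" or "wrist"; returns a dict with "color" (480x640x3 uint8, red, green, blue), "camera_matrix" (3x3 intrinsics, pixels), "R" (3x3) and "t" (3): a world point X has camera coordinates R X + t. Camera axes: x right, y down, z forward; pixel columns grow to the right and rows downward; lengths in m; the calibration is good to about 2 mm. A picture is of the moment at which its call begins. There is no depth.
- ctrl.close_job(): hands the job in, once; it reports no verdict.
The state is a dict: "time": time; "joint_positions": joint angles; "joint_velocities": joint speeds; "tau": joint torques, N m; "ee_pos": TCP position; "eef_rot": TCP orientation; "contact_force": force on the tool from outside, world axes, zero at the start; "ft_torque": the same for the moment, N m; "grip_width": finger opening in m.
Only numpy, scipy, OpenCV 4.12 (cv2) and the standard library are available. Lean on these libraries where they do the work, as an engineer would, in place of code of your own. Each camera call takes 0.05 s, during which the arm holds its last target. There are 200 camera calls.

## Working session

There is one attempt and no reset: what is moved stays moved. The work goes in short steps, Python scripts to look and compute and a tool call to move; the robot and the scene stay as the last step left them, time stands still between calls to the robot, and variables do not carry over. Pictures are saved under pics/ and viewed, about 8 in all and at most 12, crops included, and the job is handed in when it is done.

Besides the shell and the picture viewer there is one more tool, called by a JSON object that holds its "api" and its "payload", one argument or row to a line. drive_tool: Moves the arm, as the interface text tells. Its arguments: {"type":"object","properties":{"targets":{"type":"array"},"force":{"type":"number"}},"required":["targets"]}

```bash
mkdir -p pics && cat > h.py <<'E'
import numpy as np, cv2
from rig import ctrl
def cap(n,f=None):
    c=ctrl.capture(n)
    if f: cv2.imwrite('pics/'+f,c['color'][:,:,::-1])
    return c
def ray(c,uv,z):
    K=np.array(c['camera_matrix']);R=np.array(c['R']);t=np.array(c['t'])
    uv=np.atleast_2d(uv).astype(float)
    d=(np.linalg.inv(K)@np.c_[uv,np.ones(len(uv))].T).T@R
    o=-R.T@t
    return o+d*((z-o[2])/d[:,2])[:,None]
def proj(c,X):
    p=(np.array(c['R'])@np.atleast_2d(X).T).T+np.array(c['t']); q=p@np.array(c['camera_matrix']).T
    return q[:,:2]/q[:,2:]
E
python3 - <<'E'
from h import *
a=cap('top','top0.png');b=cap('scene','scene0.png')
for c in(a,b):print(-np.array(c['R']).T@np.array(c['t']),np.array(c['camera_matrix'])[0])
s=ctrl.read_state();print(s)
E
```

```text
[0.46894651 0.0065815  1.24714746] [559.57957075   0.         325.43133431]
[ 1.1939547  -0.65365706  0.74877384] [476.75435755   0.         322.0265618 ]
{'time': 0.1, 'joint_positions': array([ 72.69801302,  39.52848856, -11.14605133,  89.74035486,
         9.01296035,  51.70980751, -12.32583885]), 'joint_velocities': array([-0.0135622 , -0.08294932, -0.08468438, -0.09416931,  0.03512007,
        0.0483593 ,  0.09555626]), 'tau': array([-3.49269583e-03, -5.40603805e+01, -1.27135523e+00, -1.58986312e+01,
        9.44387459e-03,  4.37869880e-03,  4.48164565e-05]), 'ee_pos': array([ 0.20570522, -0.5895451 ,  0.23055672]), 'eef_rot': array([-1.79903535e+02,  6.87823741e-03,  1.92424996e+01]), 'contact_force': array([-0.39830012, -0.17329839, -0.27254022]), 'ft_torque': array([-0.00817249, -0.04767223, -0.02580268]), 'grip_width': 0.08520850926989494}
```

View pics/top0.png

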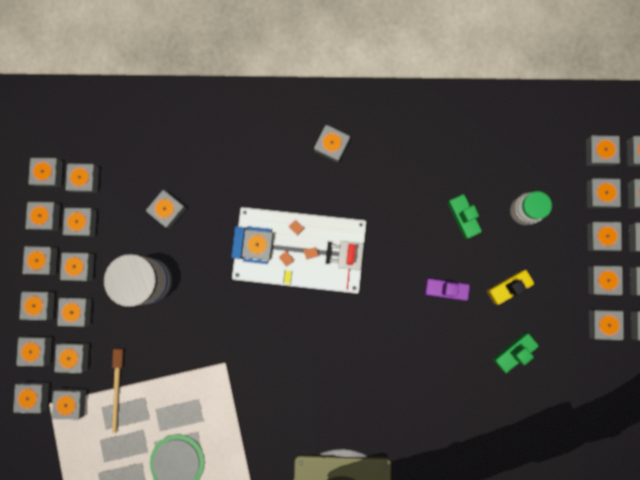

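View pics/scene0.png

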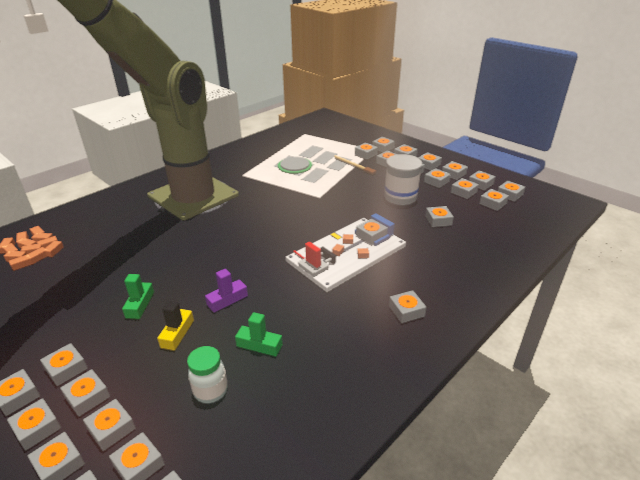

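The top view shows the jig at about (299,250), with chips at (296,228), (287,258) and (311,253). The yellow scraper is at (511,288) and the red handle at (350,254). The scene view agrees. Next I'll measure these.

```bash
cat > meas.py <<'E'
from h import *
def blobs(c,lo,hi,amin,box=None):
    hsv=cv2.cvtColor(c['color'],cv2.COLOR_RGB2HSV); m=cv2.inRange(hsv,np.array(lo),np.array(hi))
    if box: k=np.zeros_like(m);k[box[1]:box[3],box[0]:box[2]]=255;m&=k
    cs,_=cv2.findContours(m,cv2.RETR_EXTERNAL,cv2.CHAIN_APPROX_NONE)
    return [k for k in cs if cv2.contourArea(k)>=amin]
def rect(c,k,z):
    P=ray(c,k[:,0,:],z)[:,:2]
    (x,y),(w,h),a=cv2.minAreaRect((P*1000).astype(np.float32))
    return np.round([x,y,w,h,a],1)
E
python3 - <<'E'
from meas import *
c=cap('top')
for n,lo,hi,z,box in [('bed',(0,0,150),(179,60,255),.016,(220,200,380,300)),('yellow',(20,120,120),(35,255,255),.03,(470,250,550,320)),('band',(20,120,120),(35,255,255),.016,(270,260,310,295)),
  ('chips',(3,100,90),(16,255,255),.032,(275,215,330,275)),('red',(0,150,80),(3,255,255),.08,(320,235,370,300)),('redhi',(172,150,80),(179,255,255),.08,(320,235,370,300)),('block',(10,150,100),(18,255,255),.046,(240,230,272,262))]:
    for k in blobs(c,lo,hi,8,box):print(n,cv2.contourArea(k),cv2.boundingRect(k),rect(c,k,z))
im=c['color'][200:320,220:380];im2=c['color'][240:340,460:560]
o=np.zeros((480+0,800,3),np.uint8)
o[:360,:480]=cv2.resize(im,(480,360),interpolation=2);o[:300,480:780]=cv2.resize(im2,(300,300),interpolation=2)
cv2.imwrite('pics/crop1.png',o[:,:,::-1])
E
```

```text
bed 7847.5 (232, 208, 134, 85) [547.4 103.7 281.5 161.3  84.9]
yellow 504.0 (489, 270, 45, 35) [ 474.9 -356.5   37.7   94.7   30.7]
band 49.5 (284, 271, 7, 12) [487.2 127.3  12.6  24.2  84.4]
chips 86.0 (280, 251, 13, 14) [527.  129.7  24.9  19.6  38.4]
chips 87.0 (304, 248, 14, 10) [540.1  76.2  18.7  28.4   8.3]
chips 87.0 (290, 221, 13, 13) [595.6 109.6  24.9  18.6  46.3]
red 95.0 (347, 245, 8, 19) [536.2 -10.4  13.1  38.7  85.3]
block 223.0 (248, 236, 18, 18) [555.7 191.9  37.   36.6  46.5]
```

View pics/crop1.png

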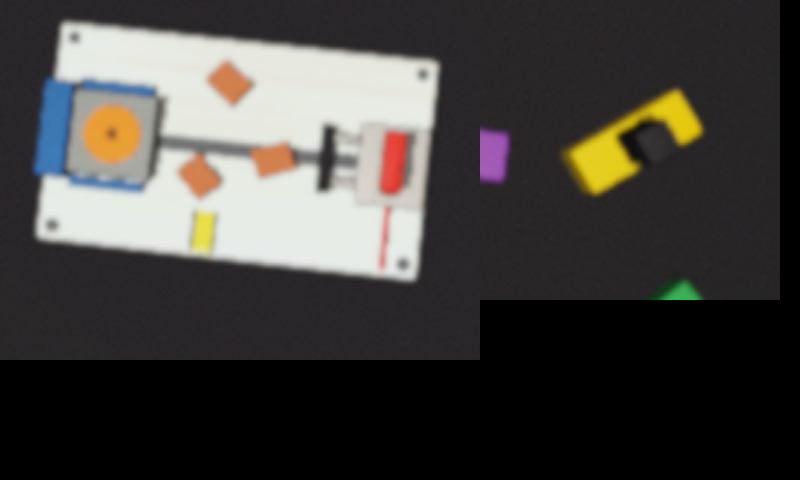

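Jig fit: origin (0.547, 0.104), yaw about -5.2°. The handle, block and band positions all agree with it. The chips lie at jig (-22,24), (-4,-28) and (48,10) mm, so one 90 mm sweep at y≈-1 covers all three. The scraper is at about (0.475,-0.358), yaw 31°. I'll go above it now.

{"api": "drive_tool", "payload": {
  "targets": [0, 0, 0.005, 0.06, 0.05, 0, -1, 0, 0, 0.005, 0.12, 0.1, 0, -1, 0, 0, 0.006, 0.12, 0.1, 0, -1, 0, 0, 0.006, 0.12, 0.1, 0, -1, 0, 0, 0.006, 0.12, 0.1, 0, -1, 0, 0, 0.006, 0.12, 0.1, 0, -1, 0, 0, 0.006, 0.12, 0.1, 0, -1, 0, 0, 0.006, 0.12, 0.1, 0, -1, 0, 0, 0.006, 0.12, 0.1, 0, -1, 0, 0, 0.006, 0.12, 0.1, 0, -1, 0, 0, 0.006, 0.12, 0.1, 0, -1, 0, 0, 0, 0.09, 0.1, 0, -1],
  "force": 60
}}

```text
time: 1.35
ee_pos: [0.4782, -0.3573, 0.2313]
eef_rot: [-180.0, -0.1, 31.0]
contact_force: [0.2, -0.5, -0.5]
grip_width: 0.0854
```

```bash
python3 - <<'E'
from meas import *
s=ctrl.read_state();print(s['ee_pos'],s['eef_rot'])
c=cap('wrist','w1.png')
print(-np.array(c['R']).T@np.array(c['t']))
for k in blobs(c,(20,120,100),(35,255,255),300):print('y',cv2.boundingRect(k),rect(c,k,.03))
E
```

```text
[ 0.47822947 -0.35726517  0.23129139] [-1.79986016e+02 -8.94336281e-02  3.09532810e+01]
[ 0.53850143 -0.32268809  0.37563211]
y (429, 360, 22, 29) [ 388.5 -556.1   37.5   14.2   58.4]
y (559, 323, 42, 36) [ 495.6 -654.    39.4   40.9   30.9]
y (487, 279, 43, 39) [ 495.3 -563.4   40.2   40.5   60.9]
y (626, 247, 14, 37) [ 581.7 -644.1   37.    12.1   43.6]
y (552, 193, 45, 45) [ 591.1 -563.6   40.8   39.6   40.7]
y (265, 185, 102, 42) [ 477.9 -356.8   37.7   91.4   30.9]
y (625, 102, 15, 44) [ 677.1 -553.4   36.4   11.7   43.6]
```

View pics/w1.png

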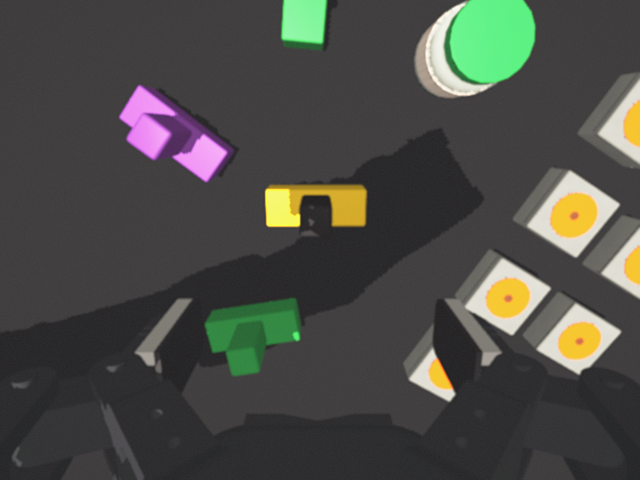

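The wrist view puts the scraper foot at (316,206) px, or about (0.4763,-0.3577), with its long axis along the jaws. The look-alikes nearby are clear of the fingers. I'll descend and grip.

{"api": "drive_tool", "payload": {
  "targets": [0, 0, 0, -0.01, 0, -0.05, -1, 0, 0, 0, 0, 0, -0.15, -1, 0, 0, 0, 0, 0, -0.2, -1, 0, 0, 0, 0, 0, -0.2, -1, 0, 0, 0, 0, 0, -0.2, -1, 0, 0, 0, 0, 0, -0.12, -1, 0, 0, 0, 0, 0, -0.05, -1, 0, 0, 0, 0, 0, 0, 0.5, 0, 0, 0, 0, 0, 0, 1, 0, 0, 0, 0, 0, 0, 1, 0, 0, 0, 0, 0, 0, 1, 0, 0, 0, 0, 0, 0, 1],
  "force": 60
}}

```text
time: 2.6
ee_pos: [0.4746, -0.3605, 0.0388]
eef_rot: [179.9, -0.1, 30.8]
contact_force: [0.5, 1.1, 7.3]
grip_width: 0.0255
```

{"api": "drive_tool", "payload": {
  "targets": [0, 0, 0, 0, 0, 0, 1, 0, 0, 0, 0, 0, 0, 1, 0, 0, 0, 0, 0, 0.03, 1, 0, 0, 0, 0, 0, 0.1, 1, 0, 0, 0, 0, 0, 0.15, 1, 0, 0, 0, 0, 0, 0.15, 1, 0, 0, 0, 0, 0, 0.1, 1, 0, 0, 0, 0, 0, 0.04, 1, 0, 0, 0, 0, 0, 0, 1]
}}

```text
time: 3.5
ee_pos: [0.4743, -0.3605, 0.1522]
eef_rot: [179.9, -0.0, 30.8]
contact_force: [-0.3, 0.1, -3.5]
grip_width: 0.0253
```

{"api": "drive_tool", "payload": {
  "targets": [0, 0, -0.01, -0.01, 0.06, 0, 1, 0, 0, -0.01, -0.01, 0.1, 0, 1, 0, 0, -0.01, -0.01, 0.125, 0, 1, 0, 0, -0.01, -0.01, 0.125, 0, 1, 0, 0, -0.01, -0.01, 0.125, 0, 1, 0, 0, -0.01, -0.01, 0.125, 0, 1, 0, 0, -0.01, -0.01, 0.125, 0, 1, 0, 0, -0.01, -0.01, 0.125, 0, 1, 0, 0, -0.01, -0.01, 0.125, 0, 1, 0, 0, -0.01, -0.01, 0.125, 0, 1]
}}

```text
time: 4.5
ee_pos: [0.4529, -0.1269, 0.1502]
eef_rot: [-179.9, 0.1, 12.7]
contact_force: [0.7, -0.5, -3.0]
grip_width: 0.0251
```

{"api": "drive_tool", "payload": {
  "targets": [0, 0, -0.01, -0.01, 0.125, 0, 1, 0, 0, -0.01, -0.01, 0.125, 0, 1, 0, 0, -0.01, -0.01, 0.125, 0, 1, 0, 0, -0.01, -0.01, 0.125, 0, 1, 0, 0, -0.01, -0.01, 0.125, 0, 1, 0, 0, -0.01, -0.01, 0.125, 0, 1, 0, 0, -0.01, -0.01, 0.125, 0, 1, 0, 0, -0.01, -0.01, 0.125, 0, 1, 0, 0, -0.01, -0.01, 0.125, 0, 1, 0, 0, -0.01, -0.01, 0.085, 0, 1, 0, 0, 0, 0, 0, 0, 1]
}}

```text
time: 5.6
ee_pos: [0.433, 0.1167, 0.1502]
eef_rot: [-180.0, 0.1, -4.9]
contact_force: [0.0, 0.1, -3.1]
grip_width: 0.0256
```

```bash
python3 - <<'E'
from meas import *
s=ctrl.read_state();print(s['ee_pos'],s['eef_rot'],s['grip_width'],s['contact_force'])
c=cap('wrist','w2.png'); cv2.imwrite('pics/s2.png',cap('scene')['color'][200:300,230:430,::-1])
w=c['color'][:,:,::-1]; s2=cv2.resize(cv2.imread('pics/s2.png'),(600,300)); 
o=np.zeros((600,800,3),np.uint8);o[:300,:400]=cv2.resize(w,(400,300));o[300:,:600]=s2;cv2.imwrite('pics/v5.png',o)
for k in blobs(c,(20,120,100),(35,255,255),60):
  print('y',cv2.boundingRect(k),rect(c,k,.016),rect(c,k,s['ee_pos'][2]-.009))
for k in blobs(c,(3,100,90),(16,255,255),60):print('o',cv2.boundingRect(k),rect(c,k,.032))
E
```

```text
[0.43299609 0.1166816  0.1502426 ] [-1.79983325e+02  1.12423441e-01 -4.94644865e+00] 0.02561393160010941 [ 0.01442229  0.0995845  -3.13125733]
y (210, 234, 216, 91) [388.5 119.9 163.9  74.4  85. ] [440.2 115.3  90.1  40.9  85. ]
y (283, 128, 23, 44) [487.9 127.3  15.4  29.4  85. ] [494.9 119.3   8.4  16.2  85. ]
o (255, 58, 53, 58) [528.  130.6  28.4  21.8  38.6]
o (338, 31, 53, 52) [541.3  77.1  22.2  29.2  15.7]
o (130, 1, 74, 81) [560.  197.8  45.   44.7  85. ]
```

View pics/v5.png

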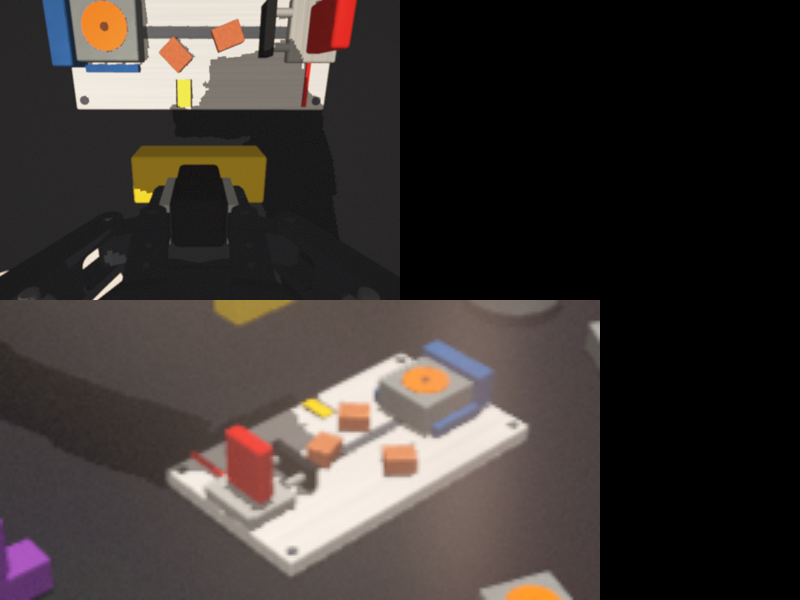

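The wrist view shows the foot level, parallel to the bed edge and centred on the chips. The scene view shows three chips on the bed. Now I'll lower the scraper beside the bed.

{"api": "drive_tool", "payload": {
  "targets": [0, 0, 0, 0, -0.015, -0.06, 1, 0, 0, 0, 0, 0, -0.12, 1, 0, 0, 0, 0, 0, -0.14, 1, 0, 0, 0, 0, 0, -0.1, 1, 0, 0, 0, 0, 0, -0.046, 1, 0, 0, 0, 0, 0, 0, 1, 0, 0, 0, 0, 0, 0, 1]
}}

```text
time: 6.4
ee_pos: [0.4343, 0.1102, 0.0585]
eef_rot: [180.0, -0.0, -5.3]
contact_force: [0.1, -0.7, -3.2]
grip_width: 0.0255
```

{"api": "drive_tool", "payload": {
  "targets": [0, 0, 0, 0.03, 0.006, -0.005, 1, 0, 0, 0, 0.06, 0, 0, 1, 0, 0, 0, 0.08, -0.0073, 0, 1, 0, 0, 0, 0.08, -0.0073, 0, 1, 0, 0, 0, 0.08, -0.0073, 0, 1, 0, 0, 0, 0.08, -0.0073, 0, 1, 0, 0, 0, 0.08, -0.0073, 0, 1, 0, 0, 0, 0.08, -0.0073, 0, 1, 0, 0, 0, 0.08, -0.0073, 0, 1, 0, 0, 0, 0.08, -0.0073, 0, 1]
}}

```text
time: 7.4
ee_pos: [0.5811, 0.1005, 0.0582]
eef_rot: [-180.0, -0.1, -5.2]
contact_force: [-0.1, -0.2, -2.0]
grip_width: 0.0252
```

{"api": "drive_tool", "payload": {
  "targets": [0, 0, 0, 0.08, -0.0073, 0, 1, 0, 0, 0, 0.08, -0.0073, 0, 1, 0, 0, 0, 0.08, -0.0073, 0, 1, 0, 0, 0, 0.05, -0.0045, 0, 1, 0, 0, 0, 0.03, -0.003, 0, 1, 0, 0, 0, 0, 0, 0, 1, 0, 0, 0, 0, 0, 0, 1]
}}

```text
time: 8.1
ee_pos: [0.6416, 0.0949, 0.0615]
eef_rot: [-180.0, 0.3, -5.2]
contact_force: [-11.6, 1.1, 24.7]
grip_width: 0.0256
```

```bash
python3 - <<'E'
from meas import *
s=ctrl.read_state();print(s['ee_pos'],s['eef_rot'],s['grip_width'],s['contact_force'])
a=cap('wrist')['color'];b=cap('scene')['color'][180:330,230:470]
o=np.zeros((600,800,3),np.uint8);o[:300,:400]=cv2.resize(a,(400,300));o[300:,:480]=cv2.resize(b,(480,300));cv2.imwrite('pics/v6.png',o[:,:,::-1])
E
```

```text
[0.64162092 0.09492064 0.06151302] [-179.98494721    0.25290759   -5.22297655] 0.025566009385052768 [-11.60680117   1.09994687  24.74663169]
```

View pics/v6.png

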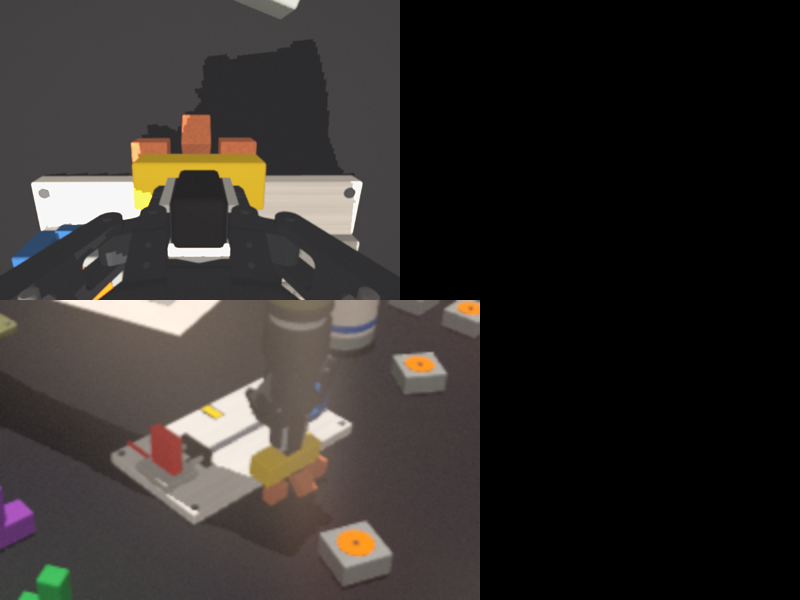

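The force reads 25 N upward. Two chips have tipped over the far edge and are caught under the scraper's front, and the third is out in front. I'll ease up a little and push on outward.

{"api": "drive_tool", "payload": {
  "targets": [0, 0, 0, 0, 0, 0.015, 1, 0, 0, 0, 0, 0, 0.015, 1, 0, 0, 0, 0.02, -0.002, 0, 1, 0, 0, 0, 0.03, -0.003, 0, 1, 0, 0, 0, 0.04, -0.0035, 0, 1, 0, 0, 0, 0.04, -0.0035, 0, 1, 0, 0, 0, 0.02, -0.002, 0, 1, 0, 0, 0, 0, 0, 0, 1]
}}

```text
time: 9.0
ee_pos: [0.6805, 0.0914, 0.0689]
eef_rot: [-179.9, -0.8, -5.3]
contact_force: [0.0, -0.7, 21.9]
grip_width: 0.0252
```

```bash
python3 - <<'E'
from meas import *
s=ctrl.read_state();print(s['ee_pos'],s['eef_rot'],s['grip_width'],s['contact_force'])
a=cap('wrist')['color'];b=cap('scene')['color'][230:330,300:460]
o=np.zeros((600,800,3),np.uint8);o[:300,:400]=cv2.resize(a,(400,300));o[300:,:480]=cv2.resize(b,(480,300),interpolation=2);cv2.imwrite('pics/v7.png',o[:,:,::-1])
E
```

```text
[0.6804606  0.09137637 0.06893623] [-179.89124989   -0.76582284   -5.27724998] 0.025167517486812552 [ 1.17878166e-02 -7.30396093e-01  2.18868860e+01]
```

View pics/v7.png

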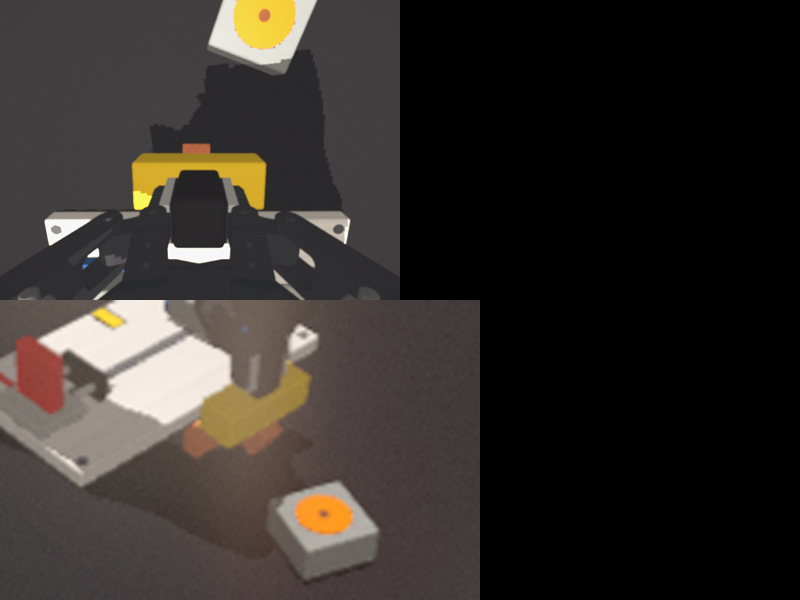

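The chips are off the bed and under the scraper, beyond the edge. I'll lift straight up and look.

{"api": "drive_tool", "payload": {
  "targets": [0, 0, 0, 0, 0, 0.02, 1, 0, 0, 0, 0, 0, 0.03, 1, 0, 0, 0, 0, 0, 0.08, 1, 0, 0, 0, 0, 0, 0.12, 1, 0, 0, 0, 0, 0, 0.12, 1, 0, 0, 0, 0, 0, 0.08, 1, 0, 0, 0, 0, 0, 0.03, 1, 0, 0, 0, 0, 0, 0, 1]
}}

```text
time: 9.9
ee_pos: [0.6744, 0.0918, 0.16]
eef_rot: [-180.0, -0.1, -5.2]
contact_force: [-0.4, -0.2, -2.9]
grip_width: 0.0253
```

```bash
python3 - <<'E'
from meas import *
s=ctrl.read_state();print(s['ee_pos'],s['eef_rot'],s['grip_width'],s['contact_force'])
a=cap('wrist')['color'];c=cap('scene')
b=c['color'][230:330,300:460]
t=cap('top')['color'][120:320,200:400]
o=np.zeros((600,800,3),np.uint8);o[:300,:400]=cv2.resize(a,(400,300));o[300:,:480]=cv2.resize(b,(480,300),interpolation=2);o[:400,400:]=cv2.resize(t,(400,400),interpolation=2);cv2.imwrite('pics/v8.png',o[:,:,::-1])
E
```

```text
[0.674368   0.09176621 0.16000062] [-1.79986750e+02 -7.57796842e-02 -5.23692247e+00] 0.025334222657616617 [-0.41407411 -0.20080304 -2.8964169 ]
```

View pics/v8.png

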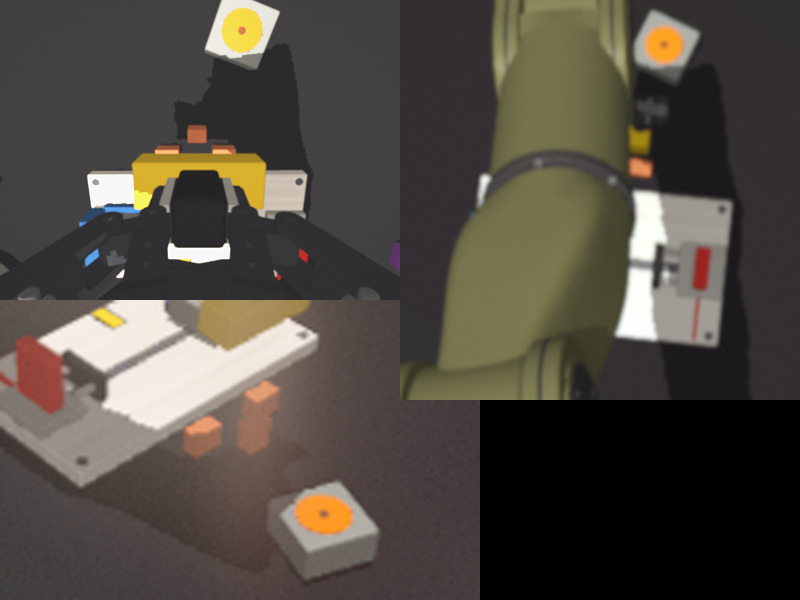

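All three chips are on the bench beyond the far edge: (200,438) and a pair near (257,415) in the scene crop, and three in the wrist crop. The bed is bare. Next I'll carry the scraper to a free bench spot at about (0.58,-0.17).

{"api": "drive_tool", "payload": {
  "targets": [0, 0, 0, -0.018, -0.05, 0, 1, 0, 0, 0, -0.036, -0.1, 0, 1, 0, 0, 0, -0.043, -0.12, 0, 1, 0, 0, 0, -0.043, -0.12, 0, 1, 0, 0, 0, -0.043, -0.12, 0, 1, 0, 0, 0, -0.043, -0.12, 0, 1, 0, 0, 0, -0.043, -0.12, 0, 1, 0, 0, 0, -0.043, -0.12, 0, 1, 0, 0, 0, -0.043, -0.12, 0, 1, 0, 0, 0, -0.043, -0.12, 0, 1, 0, 0, 0, -0.043, -0.12, 0, 1, 0, 0, 0, -0.03, -0.08, 0, 1]
}}

```text
time: 11.25
ee_pos: [0.5778, -0.1736, 0.1587]
eef_rot: [179.9, 0.1, -5.4]
contact_force: [-0.9, -0.3, -1.6]
grip_width: 0.0253
```

{"api": "drive_tool", "payload": {
  "targets": [0, 0, 0, 0, 0, -0.05, 1, 0, 0, 0, 0, 0, -0.12, 1, 0, 0, 0, 0, 0, -0.14, 1, 0, 0, 0, 0, 0, -0.12, 1, 0, 0, 0, 0, 0, -0.08, 1, 0, 0, 0, 0, 0, -0.04, 1, 0, 0, 0, 0, 0, -0.02, 1, 0, 0, 0, 0, 0, 0, 1, 0, 0, 0, 0, 0, 0, 1]
}}

```text
time: 12.15
ee_pos: [0.5805, -0.1705, 0.046]
eef_rot: [180.0, -0.1, -5.2]
contact_force: [0.3, -0.5, -1.6]
grip_width: 0.0254
```

{"api": "drive_tool", "payload": {
  "targets": [0, 0, 0, 0, 0, -0.01, 1, 0, 0, 0, 0, 0, -0.01, 1, 0, 0, 0, 0, 0, -0.007, 1, 0, 0, 0, 0, 0, -0.005, 1, 0, 0, 0, 0, 0, 0, 1]
}}

```text
time: 12.65
ee_pos: [0.5798, -0.1703, 0.039]
eef_rot: [180.0, -0.0, -5.2]
contact_force: [-0.9, -0.1, 0.4]
grip_width: 0.0254
```

{"api": "drive_tool", "payload": {
  "targets": [0, 0, 0, 0, 0, -0.003, 1, 0, 0, 0, 0, 0, 0, 1, 0, 0, 0, 0, 0, 0, 0.3, 0, 0, 0, 0, 0, 0, 0, 0, 0, 0, 0, 0, 0, -0.5, 0, 0, 0, 0, 0, 0, -1, 0, 0, 0, 0, 0, 0, -1, 0, 0, 0, 0, 0, 0.05, -1, 0, 0, 0, 0, 0, 0.15, -1, 0, 0, 0, 0, 0, 0.2, -1, 0, 0, 0, 0, 0, 0.2, -1, 0, 0, 0, 0, 0, 0.1, -1]
}}

```text
time: 13.85
ee_pos: [0.5815, -0.1709, 0.1825]
eef_rot: [179.9, -0.3, -5.3]
contact_force: [0.5, 0.1, -0.5]
grip_width: 0.0855
```

```bash
python3 - <<'E'
from meas import *
s=ctrl.read_state();print(s['ee_pos'],s['eef_rot'],s['grip_width'],s['contact_force'])
c=cap('top');C=cap('scene');w=cap('wrist')
for k in blobs(c,(0,150,80),(4,255,255),20,(320,235,370,300)):print('red',cv2.boundingRect(k),rect(c,k,.08))
for k in blobs(w,(0,150,60),(4,255,255),100):print('wred',cv2.boundingRect(k),rect(w,k,.08))
for k in blobs(w,(20,120,60),(35,255,255),100):print('wyel',cv2.boundingRect(k),rect(w,k,.03))
o=np.zeros((600,800,3),np.uint8);o[:240,:320]=cv2.resize(w['color'],(320,240));o[240:,:480]=cv2.resize(C['color'][180:330,200:400],(480,360),interpolation=2);o[:480,480:]=cv2.resize(c['color'][100:340,240:400],(320,480),interpolation=2);cv2.imwrite('pics/v9.png',o[:,:,::-1])
E
```

```text
[ 0.58147178 -0.17092427  0.18247029] [179.93797073  -0.33488749  -5.25549945] 0.08553356687106795 [ 0.50341391  0.09964288 -0.47872101]
red (347, 245, 8, 19) [536.2 -10.4  13.1  38.7  85.3]
wred (76, 267, 60, 77) [546.6 -22.1  40.1  57.3  85.3]
wyel (258, 199, 118, 50) [ 579.3 -171.4   91.2   39.6   84.7]
```

View pics/v9.png

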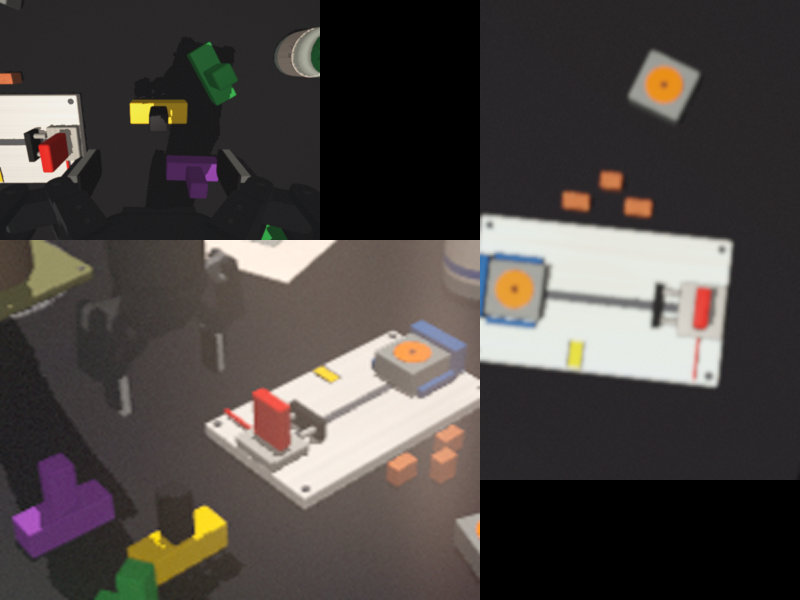

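The pictures show the three chips flat on the bench beyond the jig, the bed clear, and the yellow scraper standing upright at (0.578,-0.171). Next I'll go above the red handle at (0.5365,-0.010).

{"api": "drive_tool", "payload": {
  "targets": [0, 0, 0, -0.014, 0.05, 0, -1, 0, 0, 0, -0.03, 0.11, 0, -1, 0, 0, 0, -0.036, 0.13, 0, -1, 0, 0, 0, -0.036, 0.13, 0, -1, 0, 0, 0, -0.036, 0.13, 0, -1, 0, 0, 0, -0.036, 0.13, 0, -1, 0, 0, 0, -0.028, 0.08, 0, -1, 0, 0, 0, -0.012, 0.044, 0, -1, 0, 0, 0, 0, 0, 0, -1, 0, 0, 0, 0, 0, 0, -1]
}}

```text
time: 15.0
ee_pos: [0.5341, -0.0103, 0.1777]
eef_rot: [179.9, 0.0, -5.3]
contact_force: [-0.1, -0.2, 0.2]
grip_width: 0.0854
```

```bash
python3 - <<'E'
from meas import *
s=ctrl.read_state();print(s['ee_pos'],s['eef_rot'],s['contact_force'])
w=cap('wrist')
for k in blobs(w,(0,150,60),(4,255,255),100):
  r=cv2.boundingRect(k);print('wred',r,rect(w,k,.08))
  u=k[k[:,0,1]<r[1]+12]; print(rect(w,u,.08))
print(proj(w,[[.5367,-.01,.08],[.5367+.022,-.01,.08],[.5367,-.002,.08],[.5367,-.018,.08]]))
E
```

```text
[ 0.53408155 -0.01025401  0.17771747] [ 1.79944510e+02  2.99551691e-02 -5.27441124e+00] [-0.14989983 -0.2299528   0.22833196]
wred (303, 188, 24, 116) [527.8  -8.7  14.9  78.6  84.1]
[563.4 -12.2  13.2   7.   84.6]
[[315.01998382 234.59755319]
 [311.71230831 201.16892452]
 [302.70666588 235.71075156]
 [327.35177846 233.48268442]]
```

The handle lies centred between the jaws: its red spans columns 303–327, and I predicted 303–327. I'll descend and grip it.

{"api": "drive_tool", "payload": {
  "targets": [0, 0, 0, 0.01, 0, -0.05, -1, 0, 0, 0, 0, 0, -0.14, -1, 0, 0, 0, 0, 0, -0.16, -1, 0, 0, 0, 0, 0, -0.16, -1, 0, 0, 0, 0, 0, -0.1, -1, 0, 0, 0, 0, 0, -0.03, -1, 0, 0, 0, 0, 0, 0, 0.3, 0, 0, 0, 0, 0, 0, 1, 0, 0, 0, 0, 0, 0, 1, 0, 0, 0, 0, 0, 0, 1, 0, 0, 0, 0, 0, 0, 1],
  "force": 60
}}

```text
time: 16.15
ee_pos: [0.5369, -0.0082, 0.0511]
eef_rot: [-179.9, -0.1, -5.2]
contact_force: [-0.2, 0.6, 3.8]
grip_width: 0.0151
```

{"api": "drive_tool", "payload": {
  "targets": [0, 0, 0, 0, 0, 0, 1, 0, 0, 0, 0, 0, 0, 1]
}}

```text
time: 16.35
ee_pos: [0.5368, -0.0084, 0.0511]
eef_rot: [-179.9, -0.1, -5.2]
contact_force: [-0.8, 2.2, 5.1]
grip_width: 0.0152
```

{"api": "drive_tool", "payload": {
  "targets": [0, 0, 0, 0.003, 0.03, 0, 1, 0, 0, 0, 0.0055, 0.06, 0, 1, 0, 0, 0, 0.0073, 0.08, 0, 1, 0, 0, 0, 0.0073, 0.08, 0, 1, 0, 0, 0, 0.0073, 0.08, 0, 1, 0, 0, 0, 0.0073, 0.08, 0, 1, 0, 0, 0, 0.0073, 0.08, 0, 1, 0, 0, 0, 0.0055, 0.06, 0, 1, 0, 0, 0, 0.0035, 0.04, 0, 1, 0, 0, 0, 0, 0, 0, 1]
}}

```text
time: 17.35
ee_pos: [0.5471, 0.1073, 0.0511]
eef_rot: [179.9, -0.0, -5.2]
contact_force: [-2.4, -6.9, 7.0]
grip_width: 0.015
```

{"api": "drive_tool", "payload": {
  "targets": [0, 0, 0, 0.0018, 0.02, 0, 1, 0, 0, 0, 0.0018, 0.02, 0, 1, 0, 0, 0, 0.0018, 0.02, 0, 1, 0, 0, 0, 0, 0, 0, 1, 0, 0, 0, 0, 0, 0, 1, 0, 0, 0, 0, 0, 0, 1]
}}

```text
time: 17.95
ee_pos: [0.5479, 0.1162, 0.0511]
eef_rot: [179.7, -0.0, -5.4]
contact_force: [-1.1, -8.0, 6.5]
grip_width: 0.0153
```

```bash
cat > chk.py <<'E'
from meas import *
s=ctrl.read_state();print(s['time'],s['ee_pos'],s['eef_rot'],s['contact_force'],s['grip_width'])
d=s['ee_pos'][:2]-[.547,.1037];print('tcp jig y',.0906*d[0]+.996*d[1])
w=cap('wrist');C=cap('scene')
J=lambda x,y,z:[.547+.996*x+.0906*y,.1037-.0906*x+.996*y,z]
for n,c in(('w',w),('s',C)):
  print(n,'exp pointer tip',proj(c,[J(-.074,.018,.022)]).round(1),'band ctr',proj(c,[J(-.062,.018,.016)]).round(1))
  for k in blobs(c,(20,120,60),(35,255,255),6):
    r=rect(c,k,.016); 
    if abs(r[0]-487)<30 and abs(r[1]-127)<30: print(n,'band',cv2.boundingRect(k),r)
  for m in ((0,4),(172,179)):
   for k in blobs(c,(m[0],120,50),(m[1],255,255),4):
    r=rect(c,k,.022); print(n,'red',cv2.boundingRect(k),r)
E
python3 chk.py; python3 - <<'E'
from meas import *
w=cap('wrist')['color'];C=cap('scene')['color'][190:290,270:430]
o=np.zeros((600,800,3),np.uint8);o[:300,:400]=cv2.resize(w,(400,300));o[300:,:480]=cv2.resize(C,(480,300),interpolation=2);o[:,480:]=cv2.resize(w[240:480,130:258],(320,600)) if 1 else 0;cv2.imwrite('pics/v10.png',o[:,:,::-1])
E
```

```text
17.95 [0.54788092 0.11623286 0.05114689] [ 1.79711130e+02 -1.57531058e-02 -5.37358283e+00] [-1.09465219 -8.02270545  6.51101727] 0.015270666209150721
tcp jig y 0.01256254434211608
w exp pointer tip [[305.7 408.2]] band ctr [[305.7 381.6]]
w band (291, 379, 24, 27) [480.5 129.7  12.5  16.5  84.4]
w red (293, 238, 51, 178) [518.9 117.4  24.4  98.3  85.1]
s exp pointer tip [[332.3 232.1]] band ctr [[335.3 235.8]]
s red (343, 226, 16, 21) [522.3 150.9  38.7  93.4  35. ]
```

View pics/v10.png

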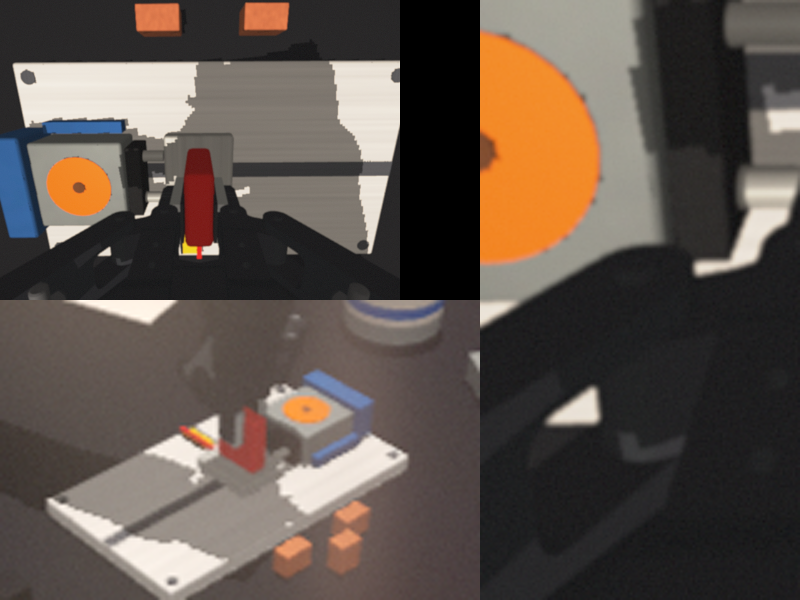

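The pointer is at the right edge of the band, a few millimetres short. The pad touches the block. I'll push about 7 mm more.

{"api": "drive_tool", "payload": {
  "targets": [0, 0, 0, 0.0015, 0.015, 0, 1, 0, 0, 0, 0.0015, 0.015, 0, 1, 0, 0, 0, 0, 0.005, 0, 1, 0, 0, 0, 0, 0, 0, 1, 0, 0, 0, 0, 0, 0, 1, 0, 0, 0, 0, 0, 0, 1]
}}

```text
time: 18.75
ee_pos: [0.5483, 0.1217, 0.0511]
eef_rot: [179.6, 0.0, -5.4]
contact_force: [-2.6, -10.5, 8.1]
grip_width: 0.0151
```

```bash
python3 chk.py; python3 - <<'E'
from meas import *
c=cap('wrist');im=c['color'];C=cap('scene');
hsv=cv2.cvtColor(im,cv2.COLOR_RGB2HSV)
J=lambda P:(lambda d:np.c_[.996*d[:,0]-.0906*d[:,1],.0906*d[:,0]+.996*d[:,1]])(P[:,:2]-[.547,.1037])
for r in range(396,422,4):
  row=hsv[r]; red=np.where(((row[:,0]<6)|(row[:,0]>172))&(row[:,1]>130)&(row[:,2]>60))[0]; ye=np.where((row[:,0]>18)&(row[:,0]<36)&(row[:,1]>110)&(row[:,2]>70))[0]
  for n,v,z in(('red',red,.022),('yel',ye,.016)):
    v=v[(v>260)&(v<350)]
    if len(v):print(r,n,v.min(),v.max(),J(ray(c,[[v.min()-.5,r],[v.max()+.5,r]],z)).round(4).tolist())
o=np.zeros((480,800,3),np.uint8);o[:,:400]=cv2.resize(im[330:450,250:350],(400,480));o[:400,400:]=cv2.resize(C['color'][210:260,310:360],(400,400),interpolation=2);cv2.imwrite('pics/v11.png',o[:,:,::-1])
E
```

```text
18.75 [0.54828454 0.12167115 0.05111382] [ 1.79605675e+02  6.60573317e-03 -5.42658557e+00] [ -2.64613818 -10.49380429   8.1298677 ] 0.015079962953152793
tcp jig y 0.018015643684523273
w exp pointer tip [[316.1 408.1]] band ctr [[315.9 381.5]]
w band (324, 394, 6, 11) [475.2 122.6   2.7   6.5  84.8]
w band (302, 394, 13, 11) [476.2 132.6   6.6   6.4  84.2]
w red (294, 238, 50, 177) [519.7 122.9  24.   97.7  84.2]
s exp pointer tip [[332.3 232.1]] band ctr [[335.3 235.8]]
s band (331, 234, 8, 5) [485.7 124.    5.9  26.4  86.7]
s red (332, 231, 10, 8) [490.6 127.8   5.1  40.5  80. ]
s red (345, 225, 15, 21) [521.3 156.   37.3  94.1  40.3]
396 red 316 321 [[-0.0665, 0.0183], [-0.0665, 0.0151]]
396 yel 302 330 [[-0.0711, 0.0259], [-0.0713, 0.0101]]
400 red 316 321 [[-0.069, 0.0183], [-0.069, 0.0151]]
400 yel 302 330 [[-0.0737, 0.0259], [-0.0739, 0.0101]]
404 red 316 321 [[-0.0715, 0.0183], [-0.0715, 0.0151]]
404 yel 302 329 [[-0.0763, 0.026], [-0.0764, 0.0106]]
408 red 315 322 [[-0.074, 0.0188], [-0.074, 0.0146]]
412 red 314 323 [[-0.0765, 0.0194], [-0.0766, 0.0141]]
```

View pics/v11.png

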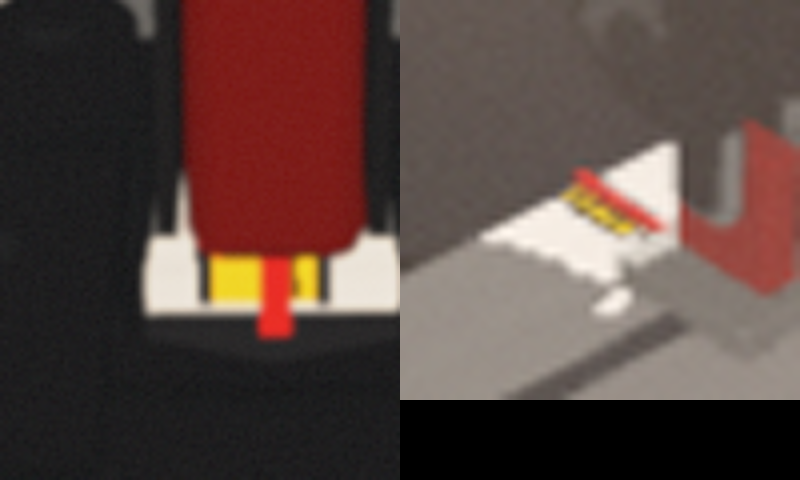

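The pointer is inside the band, at y≈16.7 mm against a band of 10–26 mm. I'll nudge it 1 mm to the middle, then hold to check that it stays.

{"api": "drive_tool", "payload": {
  "targets": [0, 0, 0, 0, 0.006, 0, 1, 0, 0, 0, 0, 0, 0, 1, 0, 0, 0, 0, 0, 0, 1, 0, 0, 0, 0, 0, 0, 1, 0, 0, 0, 0, 0, 0, 1, 0, 0, 0, 0, 0, 0, 1, 0, 0, 0, 0, 0, 0, 1, 0, 0, 0, 0, 0, 0, 1]
}}

```text
time: 19.75
ee_pos: [0.5484, 0.1226, 0.0512]
eef_rot: [179.6, -0.0, -5.4]
contact_force: [-2.5, -11.9, 8.9]
grip_width: 0.015
```

```bash
python3 - <<'E'
from meas import *
s=ctrl.read_state();print(s['time'],s['ee_pos'],s['contact_force'],s['grip_width'])
c=cap('wrist');hsv=cv2.cvtColor(c['color'],cv2.COLOR_RGB2HSV)
for r in (400,404):
  row=hsv[r]
  for n,m,z in(('red',((row[:,0]<6)|(row[:,0]>172))&(row[:,1]>130),.022),('yel',(row[:,0]>18)&(row[:,0]<36)&(row[:,1]>110)&(row[:,2]>70),.016)):
    v=np.where(m)[0];v=v[(v>260)&(v<350)]
    P=ray(c,[[v.min()-.5,r],[v.max()+.5,r]],z)[:,:2]-[.547,.1037];print(n,(P@[.0906,.996]).round(4))
C=cap('scene')
for k in blobs(C,(3,100,90),(16,255,255),15,(350,240,410,300)):print('chip',cv2.boundingRect(k))
for k in blobs(C,(20,120,100),(35,255,255),15,(230,250,330,330)):print('scraper',cv2.boundingRect(k))
E
```

```text
19.75 [0.54844424 0.12262195 0.05117548] [ -2.53253098 -11.9137357    8.8531288 ] 0.015040824260906822
red [0.0192 0.016 ]
yel [0.0263 0.0105]
red [0.0192 0.016 ]
yel [0.0258 0.0105]
chip (398, 295, 12, 5)
chip (361, 268, 13, 15)
chip (380, 257, 13, 24)
chip (350, 240, 10, 7)
scraper (253, 290, 42, 34)
```

The pointer is at 17.6 mm against a band middle of about 18. It is steady, and the push of about 12 N matches the 13 N expected. I'll hand in while holding.

```bash
python3 -c "
from rig import ctrl
print(ctrl.close_job())"
```

```text
the job is handed in; nothing more can be done
None
```

I did the whole job in the order asked and handed it in at about 20 s, with the gripper still holding the clamp handle.

- **Chips:** I swept all three off the jig's far (+x) edge with the yellow scraper in one pass. They caught briefly under its front as they tipped over, pushing up on it with about 25 N. I eased up, pushed on and lifted. The views after lifting showed three chips on the bench and the bed clear.
- **Scraper:** It stands upright on the bench at about (0.58, -0.17). It was in the same region in the last image.
- **Clamp:** The pointer tip measured at jig y = 17.6 mm, inside the band (10.5 to 26 mm as seen, 11 to 25 mm nominal). The push was about 12 N, against 13 N expected at mid-band. The pad was touching the block and the reading held steady for a second.
- **Bystanders:** I never went near the tin, the jar or finished block 2, and finished block 1 looked unmoved in the pictures. I did not measure any of them again at the end.

In the last image the colour check drew one box around the two chips that overlap in that view. It therefore did not count all three chips separately; that count comes from the earlier views.

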